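# Refit the access cover of the cellar's duct fan and lock its quarter-turn stud

## Task

The cellar's duct fan has been cleaned: take its access cover from the bench by the T-handle and set it down into the opening in the top of the fan box, flat on the rim all round. Press the sprung T-handle lightly and turn it clockwise until you feel its cross-bar drop into the slot, push it home, and turn it a further quarter turn clockwise so that it locks; then let go. Use no more force than it needs, never ramming or wrenching it, and leave the brush and the hygrometer where they are.

Things in the scene. Friction and masses are not known exactly. Their poses are not given: they have to be found in the camera images.
- fan_box: Duct fan, fixed: sheet-steel box 240 (x) x 250 (y) x 130 mm high, a 100 mm spigot on each y end, terminal box on its -x side, hand hole in the top. Origin: centre of its underside. On a bar across the hole sits, at its middle, the stud's receptacle, its face 15 mm below the rim: a slot 7.6 mm wide over a chamber. The slot lies aslant: 0.35 to 1.35 rad clockwise of the box's x, differing by fan.
- opening (a point): Centre of the hand hole at the level of its rim (top face of the fan box, 130 mm above the bench). The hole measures 134 mm along its x by 104 mm along its y; its edge is 4 mm thick; z up.
- cover: Loose pan-shaped steel cover, about 0.37 kg with its stud: plate 156 (x) x 126 (y) x 4 mm; below it a skirt 20 mm deep that enters the hole, tapering from 131 x 101 mm at the plate to 121 x 91 at its lower edge. Origin: centre of the skirt's lower edge (on the bench at first; 20 mm below the rim when seated); z up, x along the long side. Fits either way round.
- stud_grip (a point): On the T-handle's axis, 6 mm below its top, 66 mm above the cover's origin at rest: the height to grip. The handle is an upright black bar, 44 mm along this frame's x, 12 mm thick along y, from 22 to 48 mm above the plate; a stem leads through the cover to a 30 x 4 x 4 mm cross-bar parallel to the bar. It sinks up to 11 mm when pushed: keep fingertips 15 mm or more above the plate.
- stud_push (a joint): How far the stud is pushed in (m). Spring: 3 N at 0, 0.7 N more per mm. With the cover seated, a cross-bar askew to the slot meets the receptacle's face at 0.001 and goes no further; one in line with the slot (within about 0.1 rad) goes down to the chamber's floor at 0.0105 and goes hard. It turns there only when 0.009 or more in. Locked and let go it springs back into a notch, to 0.007.
- stud_turn (a joint): Turn of the stud in the cover, clockwise from above (rad), -0.5 to 3.4: 0 with the bar along the cover's x, where it starts to 0.15. Locked: 1.57 clockwise of where the cross-bar dropped in; a stop lies about 0.25 beyond, and from about 0.2 before, the notch draws it home once let go. Friction of 0.03 N m keeps it in place while the cover is carried, or while a new grip is taken.
- brush: Bystander: wooden rind brush lying between the robot and the work, a block 160 mm along its x, 50 mm wide, 47 mm high. Origin: centre of its underside.
- hygrometer: Bystander: round white hygrometer, 68 mm across, 22 mm high, lying between the fan and the cover. Origin: centre of its underside.
Not all that is in view belongs to the job. Leave any orange or pink look-alike of the cover alone.

How it is judged:
By the outcome, as a careful person would: the job done as asked, in the order asked, and still so for the second after the job is handed in, with the robot touching nothing.
It also fails if it takes over 67 s, if anything falls off the work surface, if the arm or the gripper's body presses on something with over 40 N, if the wrist force passes 120 N, or if a joint passes its speed limit or range.

## Robot

A 7-joint arm with a two-finger parallel gripper is mounted at the origin on the work surface. World frame = base frame: x ahead of the robot, y to its left, z up, the work surface at z = 0. Lengths are in m, angles in rad, forces in N, time in s.
With the tool pointing down it reaches from about 0.425 to 0.925 m from the base axis. Payload 6.8 kg.
Tool frame: the origin (TCP) lies between the finger pads; the fingertips stand 17 mm ahead of it and the grasp point (between the pads) lies 2 mm behind it; z points along the fingers, x is the direction in which the jaws open and shut, and the axes are right-handed (so a half turn about z gives the same grasp; the last joint's range is limited). The gripper opens to 85 mm and grips with 20 to 120 N. Pads are 22 mm wide; open, the fingers measure 114 mm over their backs; the gripper's body (76 mm by 85 mm) begins 54 mm behind the grasp point. The pads swing forward as they close: fully open they stand 13 mm farther back than shut.
Start: joints at [-0.108, 0.477, 0.022, 1.555, -0.011, 1.109, -0.083], TCP at [0.675, 0, 0.248] pointing down, gripper open.
Joint ranges: [-2.96, 2.96], [-0.34, 2.1], [-1.41, 1.46], [0.24, 2.44], [-1.37, 4.51], [0.17, 1.92], [-2.96, 2.96]. Speed limits (rad/s): [2.39, 2.39, 3.14, 3.14, 3.14, 3.14, 3.14].

## Interface

Orientations are given as a unit quaternion [w, x, y, z].
In Python, from station import readout, read_camera, get_calibration, bot, models gives the robot as it stands.
- The arm moves only by the tool carry_out, never from a script. Its argument "deltas" is a list of rows, each a list of 2 entries, a list of its own where there are three numbers: the shift along the tool's x, y, z in cm, then the turn about the tool's z in degrees. A call has 1 to 10 rows; each row is the pose to reach, as a shift and turn from the pose measured when the call began, along the tool's axes at that moment; what a row does not reach only later rows make up. A row lasts 1/8 s, in which the tool goes at most 62.5 mm and 10.7 degrees, less where a joint would pass 70% of its speed; a pose out of reach is approached as far as the arm can. A call with a gripper value outside its range is refused whole. "hand" is the opening, from 0 (shut) to 1 (fully open), set as the call begins (left out, the last holds). The fingers move at their own pace and stop on an object; "newtons" is the grip in N (left out, the last holds). Time passes only in rows, so rows that repeat a pose let the fingers close. It gives the time, the measured TCP pose, the force and the opening at its end, in the units of the state.
- readout.get_obs(): the state, without advancing time (a new reading comes with each control period).
- read_camera(name): name is "scene" or "side" or "wrist"; returns the picture (384x512x3 uint8, red, green, blue); there is no depth.
- get_calibration(name): a dict with "fov_y" (degrees; the focal length in pixels is half the picture's height over the tangent of half this angle, whatever the lens; pixels are square), "cx", "cy" (the principal point, pixels), "world_from_camera" (4x4, takes a point from camera to world coordinates). Camera axes: x right, y down, z forward; pixel columns grow to the right and rows downward; lengths in m; the calibration is good to about 2 mm. A picture is of the moment at which its call begins: read the wrist's pose just before it. get_calibration takes no time and is no camera call; for the wrist camera it gives the pose at the moment of the call.
- bot.hand_in(): hands the job in, once; it reports no verdict.
Trained networks look in the newest picture that a camera, given by its name, has taken for a name from the list of things; names that differ only in an ending like _2 or _b are one class to them, and where a whole thing is asked for, a point or a joint stands for the part that bears it (a point fixed in the world has none). Each returns a list of dicts, best first, with "score" (0 to 1); they miss things now and then, are a little off and sometimes report something else, mostly with a low value. They report only what shows in the picture. A call takes as long as a camera call. They do not tell look-alikes from the thing itself.
- models.spot_in(query, camera): "centre" ([row, column] in pixels, amid what is visible of it).
The state is a dict: "t": time; "q": joint angles; "joint_vel": joint speeds; "joint_torque": joint torques, N m; "eef_pos": TCP position; "tool_rot": TCP orientation; "contact_force": force on the tool from outside, world axes, zero at the start; "torque": the same for the moment, N m; "gripper_width": opening from 0.0 (shut) to 1.0 (fully open).
Only numpy, scipy, OpenCV 4.12 (cv2) and the standard library are available. Lean on these libraries where they do the work, as an engineer would, in place of code of your own. Each camera call takes 0.05 s, during which the arm holds its last target. There are 200 camera calls.

## Working session

There is one attempt and no reset: what is moved stays moved. The work goes in short steps, Python scripts to look and compute and a tool call to move; the robot and the scene stay as the last step left them, time stands still between calls to the robot, and variables do not carry over. Pictures are saved under pics/ and viewed, about 8 in all and at most 12, crops included, and the job is handed in when it is done.

Besides the shell and the picture viewer there is one more tool, called after "Call:" by a JSON object that holds its "api" and its "payload", one argument or row to a line. carry_out: Moves the arm, as the interface text tells. Its arguments: {"type":"object","properties":{"deltas":{"type":"array"},"hand":{"type":"number"},"newtons":{"type":"number"}},"required":["deltas"]}

```bash
mkdir -p pics; ls; cat > h.py <<'E'
import numpy as np, cv2
from station import readout, read_camera, get_calibration, bot, models
def save(im,n): cv2.imwrite('pics/'+n+'.png', im[:,:,::-1])
def K(c,h=384):
    f=h/2/np.tan(np.radians(c['fov_y'])/2); return f,c['cx'],c['cy']
def ray(c,rc,z):
    f,cx,cy=K(c); T=np.array(c['world_from_camera']); d=T[:3,:3]@np.array([(rc[1]-cx)/f,(rc[0]-cy)/f,1]); o=T[:3,3]
    return o+d*(z-o[2])/d[2]
def proj(c,p):
    f,cx,cy=K(c); T=np.array(c['world_from_camera']); q=T[:3,:3].T@(np.array(p)-T[:3,3]); return [q[1]/q[2]*f+cy,q[0]/q[2]*f+cx]
E
python3 - <<'E'
from h import *
o=readout.get_obs(); print({k:np.round(v,3) for k,v in o.items()})
for n in ('scene','side'):
    c=get_calibration(n); print(n,c['fov_y'],c['cx'],c['cy'],np.round(c['world_from_camera'],3).tolist(), c.keys())
    im=read_camera(n); save(im,n+'0')
    for q in ('cover','stud_grip','fan_box','brush','hygrometer'):
        print(q,[(np.round(d['centre'],1).tolist(),round(d['score'],2)) for d in models.spot_in(q,n)][:4])
a=cv2.imread('pics/scene0.png');b=cv2.imread('pics/side0.png')
E
```

```text
pics
{'t': np.float64(0.0), 'q': array([-0.108,  0.478,  0.022,  1.556, -0.012,  1.109, -0.083]), 'joint_vel': array([-0.   , -0.001,  0.001,  0.001,  0.   ,  0.001, -0.002]), 'joint_torque': array([-1.0000e-03, -5.9644e+01,  1.6080e+00, -2.8119e+01,  1.2000e-02,
        9.0000e-03,  0.0000e+00]), 'eef_pos': array([ 0.674, -0.   ,  0.247]), 'tool_rot': array([ 0.   ,  1.   ,  0.   , -0.001]), 'contact_force': array([-0.586, -0.279, -0.464]), 'torque': array([ 0.015, -0.019,  0.027]), 'gripper_width': np.float64(1.0)}
scene 43.00135868977754 247.944038640604 191.83689682242348 [[-0.136, 0.759, -0.637, 1.354], [0.991, 0.095, -0.098, 0.223], [-0.014, -0.644, -0.765, 1.161], [0.0, 0.0, 0.0, 1.0]] dict_keys(['fov_y', 'cx', 'cy', 'world_from_camera'])
cover [([219.8, 370.0], 0.8), ([227.6, 294.3], 0.65), ([172.6, 302.8], 0.61)]
stud_grip [([224.5, 295.6], 0.54), ([211.8, 372.7], 0.53)]
fan_box []
brush [([199.7, 222.3], 0.84)]
hygrometer [([242.2, 210.5], 0.73)]
side 46.78832368610923 255.40575414153312 193.5997035199375 [[-0.997, -0.053, 0.059, 0.412], [-0.079, 0.577, -0.813, 1.11], [0.009, -0.815, -0.579, 0.848], [0.0, 0.0, 0.0, 1.0]] dict_keys(['fov_y', 'cx', 'cy', 'world_from_camera'])
cover [([258.1, 320.8], 0.67), ([253.4, 232.6], 0.65), ([322.6, 252.5], 0.58)]
stud_grip [([242.1, 232.8], 0.75), ([311.2, 251.2], 0.56), ([246.6, 318.2], 0.54)]
fan_box [([150.4, 238.2], 0.65)]
brush [([204.6, 273.4], 0.9)]
hygrometer [([205.3, 220.6], 0.67)]
```

View pics/scene0.png

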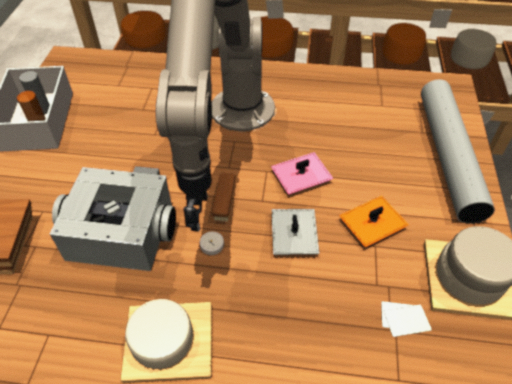

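View pics/side0.png

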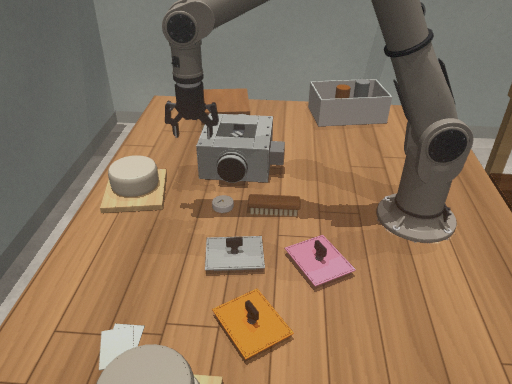

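The silver-grey cover (scene 228,294; side 253,233) is the real one; the pink one (scene 173,303) and the orange one (220,370) are look-alikes. The fan box, with its slot visible, is at scene (210,115). Next I'll get coarse positions and an enlarged crop.

```bash
python3 - <<'E'
from h import *
cs=get_calibration('scene');cd=get_calibration('side')
print('cover plate scene',ray(cs,(232,295),.024),'grip',ray(cs,(222,295.5),.055),'side grip',ray(cd,(243,234),.055))
print('opening scene',ray(cs,(208,111),.13),'side',ray(cd,(131,238),.13))
for p in ((170,80),(175,167),(236,54),(246,157)): print('box corner',p,ray(cs,p,.13))
for p in ((209,272),(209,315),(256,318),(255,272)): print('cover corner',p,ray(cs,p,.024))
print('hyg',ray(cs,(242,211),.022),'brush',ray(cs,(190,225),.047))
c=get_calibration('wrist');print(np.round(c['world_from_camera'],3),c['fov_y'])
a=cv2.imread('pics/scene0.png')
save(np.hstack([cv2.resize(a[150:280,40:180],None,fx=3,fy=3,interpolation=2),cv2.resize(a[190:320-0,255:335],None,fx=3,fy=3,interpolation=2)])[:,:,::-1],'crop1')
E
```

```text
cover plate scene [0.53882813 0.23053162 0.024     ] grip [0.52651901 0.22915497 0.055     ] side grip [0.53244454 0.22935964 0.055     ]
opening scene [ 0.59842062 -0.26875508  0.13      ] side [ 0.57592887 -0.26632051  0.13      ]
box corner (170, 80) [ 0.47440843 -0.40238711  0.13      ]
box corner (175, 167) [ 0.46219549 -0.14719253  0.13      ]
box corner (236, 54) [ 0.70614314 -0.38658213  0.13      ]
box corner (246, 157) [ 0.70237896 -0.11363636  0.13      ]
cover corner (209, 272) [0.46431878 0.15692841 0.024     ]
cover corner (209, 315) [0.44839728 0.28288816 0.024     ]
cover corner (256, 318) [0.61113289 0.29890274 0.024     ]
cover corner (255, 272) [0.62394929 0.17368786 0.024     ]
hyg [ 0.60159815 -0.00108819  0.022     ] brush [0.42799384 0.01091836 0.047     ]
[[ 1.    -0.001  0.001  0.676]
 [-0.001 -0.959 -0.285  0.073]
 [ 0.001  0.285 -0.959  0.374]
 [ 0.     0.     0.     1.   ]] 71.72559389929246
```

View pics/crop1.png

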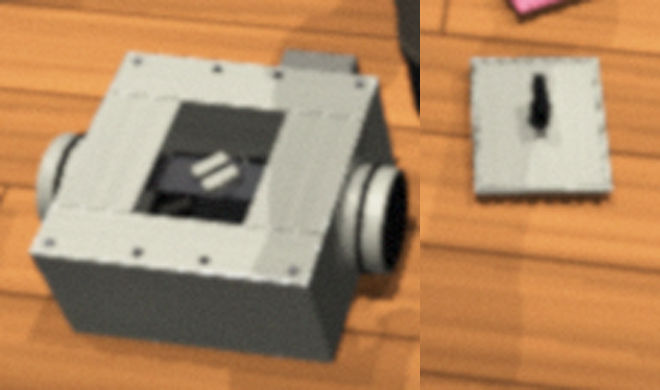

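The crop confirms the grey cover, with its handle bar along its long side, and shows the hand hole with the slanted slot. I'll move up and over to look straight down at the opening.

Call:
{"api": "carry_out", "payload": {
  "deltas": [
    [[-2,4,-1],0],
    [[-4,9,-3],0],
    [[-6,14,-4],0],
    [[-8.5,18,-4],0],
    [[-8.5,20,-4],0],
    [[-8.5,20,-4],0],
    [[-8.5,20,-4],0]
  ]
}}

```text
t: 1.48
eef_pos: [0.591, -0.1977, 0.288]
tool_rot: [-0.001, 1.0, 0.001, 0.0]
contact_force: [-0.4, 1.0, -0.8]
gripper_width: 1.0
```

```bash
python3 - <<'E'
from h import *
import pickle
o=readout.get_obs();print(o['eef_pos'],np.abs(o['joint_vel']).max())
c=get_calibration('wrist');im=read_camera('wrist');save(im,'w1');pickle.dump(c,open('w1.pkl','wb'))
save(cv2.resize(im,None,fx=1.5,fy=1.5,interpolation=2),'w1b')
E
```

```text
[ 0.59098587 -0.19773183  0.28802574] 0.00787055553508507
```

View pics/w1b.png

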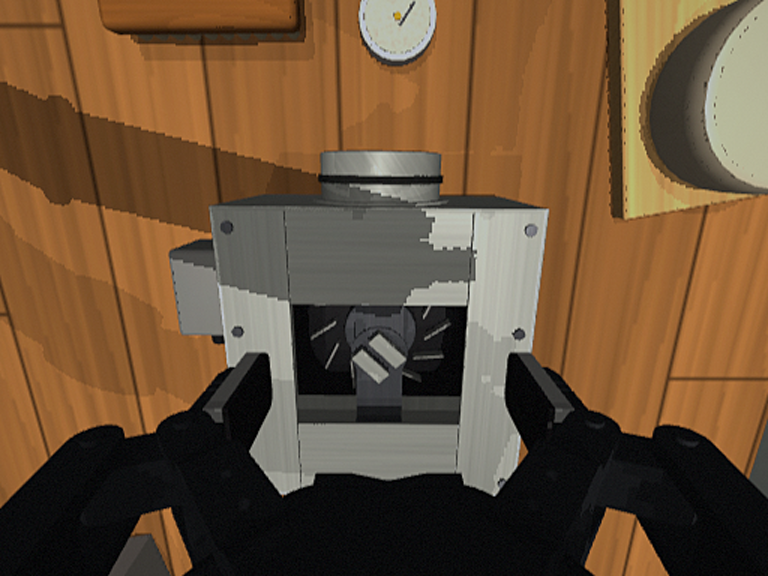

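The opening is fully in view at about (293–466, 304–424) in the 1.5x picture. The receptacle's slot runs from upper left to lower right around (379,358). An enlarged crop will give me the edges.

```bash
python3 - <<'E'
from h import *
a=cv2.imread('pics/w1.png')
save(cv2.resize(a[192:292,185:318],None,fx=6,fy=6,interpolation=2)[:,:,::-1],'crop2')
E
```

```text
(no output)
```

View pics/crop2.png

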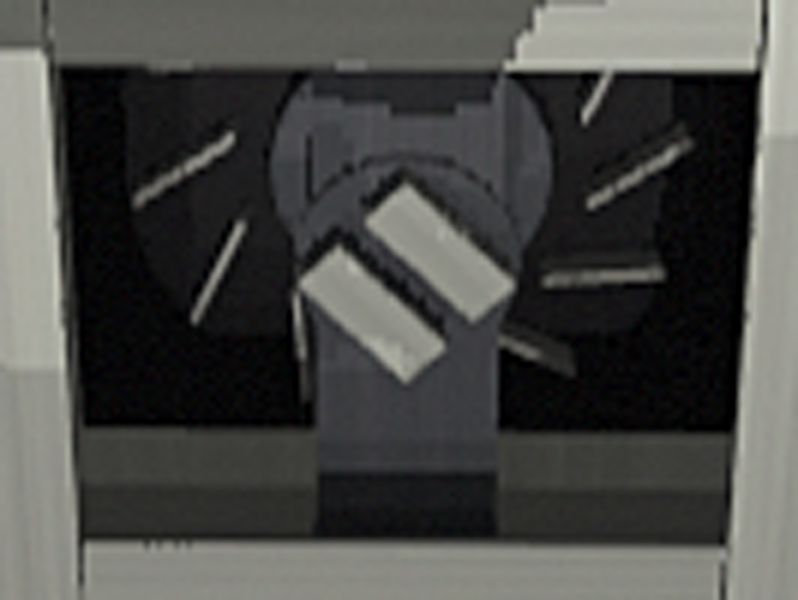

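```bash
python3 - <<'E'
from h import *
import pickle
c=pickle.load(open('w1.pkl','rb'))
g=lambda x,y,z: ray(c,(192+(y+.5)/6-.5,185+(x+.5)/6-.5),z)
P=[g(x,y,.13) for x,y in ((62,68),(760,70),(722,543),(84,540))]
for p in P: print(p)
print('sides',[np.linalg.norm(P[i]-P[(i+1)%4]) for i in range(4)],'ctr',np.mean(P,0))
for i,j in ((0,1),(3,2),(1,2),(0,3)): d=P[j]-P[i];print('ang',np.arctan2(d[1],d[0]))
S=[g(x,y,.115) for x,y in ((364,217),(473,322),(340,245),(446,345),(405,180),(516,285),(299,285),(406,383))]
for i in (0,2,4,6): d=S[i+1]-S[i];print('slot ang',np.arctan2(d[1],d[0]),np.linalg.norm(d))
print('slot ctr',np.mean(S,0), np.mean(S[:4],0))
b=lambda x,y:ray(c,(y/1.5,x/1.5),.13)
A=b(208,210);B=b(548,208);print('box',A,B,np.linalg.norm(A-B),np.arctan2(*(B-A)[1::-1]),(A+B)/2)
E
```

```text
[ 0.52004886 -0.22400308  0.13      ]
[ 0.65143842 -0.22415517  0.13      ]
[ 0.64962734 -0.32764584  0.13      ]
[ 0.51781344 -0.32713199  0.13      ]
sides [np.float64(0.13138964186418722), np.float64(0.10350652356294002), np.float64(0.13181490636169774), np.float64(0.10315313335837102)] ctr [ 0.58473201 -0.27573402  0.13      ]
ang -0.0011575210898030121
ang -0.0038983217643183115
ang -1.5882944559029526
ang -1.5924689988189944
slot ang -0.8146152031218431 0.03264315470373772
slot ang -0.8090448861075928 0.03156666755623342
slot ang -0.7979993158524522 0.03269080265475987
slot ang -0.8017504104209727 0.031635277304788545
slot ctr [ 0.58429052 -0.27621811  0.115     ] [ 0.58426562 -0.27605172  0.115     ]
box [ 0.46538706 -0.15394867  0.13      ] [ 0.70420574 -0.15206314  0.13      ] 0.23882611939901183 0.007895094798861657 [ 0.5847964  -0.15300591  0.13      ]
```

Call:
{"api": "carry_out", "payload": {
  "deltas": [
    [[0,-3,0],0],
    [[-1,-9,1],0],
    [[-2,-15,2],0],
    [[-3,-21,4],0],
    [[-4,-27,6],0],
    [[-5,-33,8],0],
    [[-5.1,-39,9],0],
    [[-5.1,-45,10],0],
    [[-5.1,-49,10.6],0],
    [[-5.1,-50.5,10.6],0]
  ]
}}

```text
t: 2.78
eef_pos: [0.536, 0.3126, 0.1818]
tool_rot: [-0.001, 1.0, 0.005, -0.001]
contact_force: [0.3, 0.3, 0.1]
gripper_width: 0.999
```

Call:
{"api": "carry_out", "payload": {
  "deltas": [
    [[0,0,0],0],
    [[0,0,0],0]
  ]
}}

```text
t: 3.02
eef_pos: [0.5361, 0.3116, 0.1819]
tool_rot: [-0.001, 1.0, 0.005, -0.001]
contact_force: [-0.3, -1.4, -0.2]
gripper_width: 1.001
```

```bash
python3 - <<'E'
from h import *
import pickle
o=readout.get_obs();print(o['eef_pos'],o['tool_rot'],np.abs(o['joint_vel']).max())
c=get_calibration('wrist');im=read_camera('wrist');save(im,'w2');pickle.dump(c,open('w2.pkl','wb'))
p=proj(c,(.533,.229,.024));print(p)
r,q=int(p[0]),int(p[1]);r0=max(r-65,0);q0=q-85;print(r0,q0)
save(cv2.resize(im[r0:r0+130,q0:q0+170],None,fx=4.5,fy=4.5,interpolation=2),'crop3')
E
```

```text
[0.53610884 0.31158164 0.18186847] [-9.49706288e-04  9.99987783e-01  4.75672592e-03 -9.51104164e-04] 0.016667652326638634
[np.float64(247.88911931425164), np.float64(254.8578415123231)]
182 169
```

View pics/crop3.png

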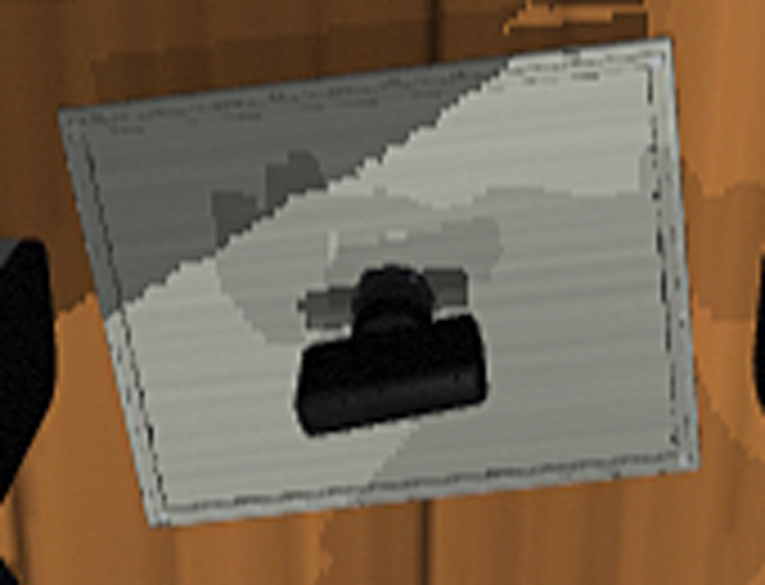

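```bash
python3 - <<'E'
from h import *
import pickle
c=pickle.load(open('w2.pkl','rb'))
g=lambda x,y,z: ray(c,(182+(y+.5)/4.5-.5,169+(x+.5)/4.5-.5),z)
P=[g(x,y,.024) for x,y in ((60,110),(672,40),(698,468),(150,526))]
for p in P: print(p)
print('sides',[np.linalg.norm(P[i]-P[(i+1)%4]) for i in range(4)],'ctr',np.mean(P,0))
for i,j in ((0,1),(3,2),(2,1),(3,0)): d=P[j]-P[i];print('ang',np.arctan2(d[1],d[0]))
for z,a,b in ((.072,(312,436),(485,402)),(.046,(318,344),(470,318)),):
  A=g(*a,z);B=g(*b,z);print('bar',A,B,np.linalg.norm(B-A),np.arctan2(*(B-A)[1::-1]))
im=cv2.imread('pics/w2.png')
s=im[182+55:182+102,169+60:169+115]
s=cv2.resize(np.clip(s.astype(float)*4,0,255).astype(np.uint8),None,fx=12,fy=12,interpolation=2);save(s[:,:,::-1],'crop4')
E
```

```text
[0.45012815 0.28101402 0.024     ]
[0.60283356 0.30082441 0.024     ]
[0.61893545 0.17753442 0.024     ]
[0.46642188 0.15701522 0.024     ]
sides [np.float64(0.1539850469306425), np.float64(0.12433701508616814), np.float64(0.15388770299084073), np.float64(0.1250647324189026)] ctr [0.53457976 0.22909702 0.024     ]
ang 0.1290089577233971
ang 0.13373705869470298
ang 1.7006630301518006
ang 1.7014501416987877
bar [0.5164073  0.22020027 0.072     ] [0.55554937 0.22945153 0.072     ] 0.040220491921209585 0.23209173061255126
bar [0.51602803 0.22832265 0.046     ] [0.55334085 0.23586583 0.046     ] 0.03806764900746759 0.1994723385031978
```

View pics/crop4.png

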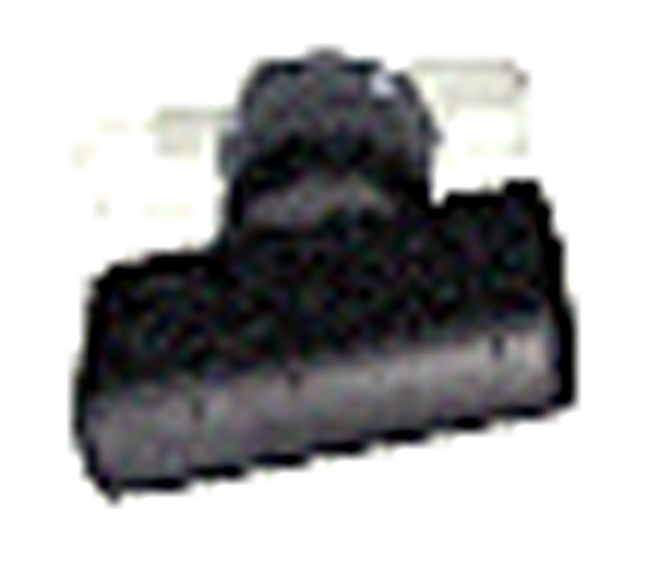

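```bash
python3 - <<'E'
from h import *
import pickle
c=pickle.load(open('w2.pkl','rb'))
g=lambda x,y,z: ray(c,(237+(y+.5)/12-.5,229+(x+.5)/12-.5),z)
Q=[g(x,y,.072) for x,y in ((80,400),(557,312),(572,405),(108,490))]
for p in Q: print(p)
print('sides',[np.linalg.norm(Q[i]-Q[(i+1)%4]) for i in range(4)],'ctr',np.mean(Q,0))
for i,j in ((0,1),(3,2)): d=Q[j]-Q[i];print('ang',np.arctan2(d[1],d[0]))
# refit side cams: bar at predicted poses
for n in('scene','side'):
  cc=get_calibration(n);print(n,proj(cc,(.5346,.229,.072)))
E
```

```text
[0.51376378 0.23028673 0.072     ]
[0.55384141 0.23910754 0.072     ]
[0.55534503 0.23020807 0.072     ]
[0.51601235 0.22152756 0.072     ]
sides [np.float64(0.04103685001156067), np.float64(0.009025600356185574), np.float64(0.040279166502124424), np.float64(0.009043187003435425)] ctr [0.53474064 0.23028247 0.072     ]
ang 0.21663894268085548
ang 0.21721268778900701
scene [np.float64(220.6633458326966), np.float64(295.603010844481)]
side [np.float64(238.03266542167765), np.float64(233.08216999225834)]
```

Call:
{"api": "carry_out", "payload": {
  "deltas": [
    [[0,1,0],-8],
    [[0,2,0],-18],
    [[0,3,0],-28],
    [[-0.2,4,0],-38],
    [[-0.2,5,0],-48],
    [[-0.2,6,0],-58],
    [[-0.2,7,0],-68],
    [[-0.2,8,0],-78],
    [[-0.2,8.2,0],-88],
    [[-0.2,8.2,0],-98]
  ]
}}

```text
t: 4.32
eef_pos: [0.5357, 0.2265, 0.1821]
tool_rot: [-0.001, 0.652, 0.758, -0.0]
contact_force: [-0.1, -0.6, 0.4]
gripper_width: 1.002
```

Call:
{"api": "carry_out", "payload": {
  "deltas": [
    [[0,0,0],-4],
    [[0,0,0],-4],
    [[0,0,0],-4]
  ]
}}

```text
t: 4.7
eef_pos: [0.5358, 0.2256, 0.1822]
tool_rot: [-0.0, 0.626, 0.78, -0.0]
contact_force: [0.4, 0.1, -0.3]
gripper_width: 0.998
```

```bash
python3 - <<'E'
from h import *
import pickle
from scipy.spatial.transform import Rotation as R
o=readout.get_obs();print(o['eef_pos'],o['q'],np.abs(o['joint_vel']).max())
w,x,y,z=o['tool_rot'];M=R.from_quat([x,y,z,w]).as_matrix();print(M.round(4), np.arctan2(M[1,0],M[0,0]))
c=get_calibration('wrist');im=read_camera('wrist');save(im,'w3');pickle.dump(c,open('w3.pkl','wb'))
print(np.round(c['world_from_camera'],3))
save(cv2.resize(im,None,fx=1.5,fy=1.5,interpolation=2),'w3b')
E
```

```text
[0.53584492 0.22557795 0.18217855] [-0.11799236  0.44284828 -0.49932933  1.82110002  0.2557567   0.94240608
  1.05980079] 0.008848591573591667
[[-2.158e-01  9.764e-01 -8.000e-04]
 [ 9.764e-01  2.158e-01  1.000e-04]
 [ 3.000e-04 -8.000e-04 -1.000e+00]] 1.7883257602865883
[[-0.215  0.936  0.278  0.466]
 [ 0.977  0.206  0.061  0.211]
 [-0.     0.285 -0.959  0.308]
 [ 0.     0.     0.     1.   ]]
```

View pics/w3b.png

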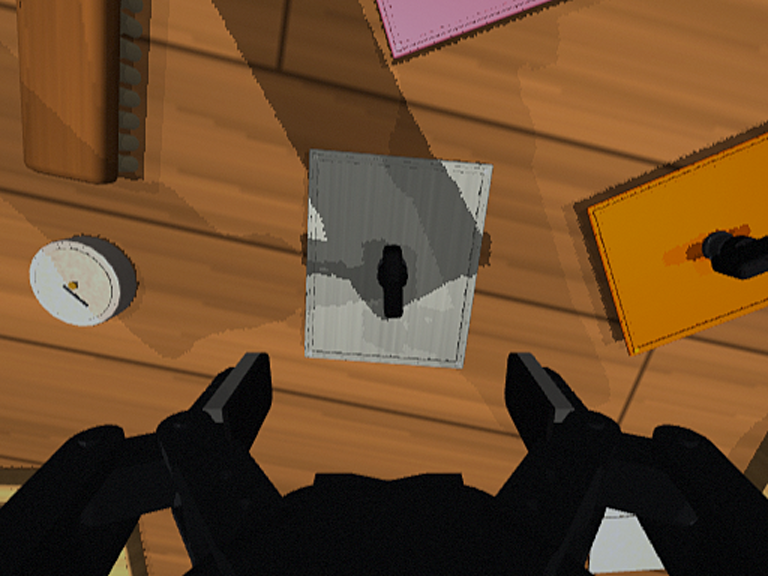

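The handle (about 393,282) is upright in the rotated view, so the jaws are square to it. I'll compute its lateral offset from here.

```bash
python3 - <<'E'
from h import *
import pickle
c=pickle.load(open('w3.pkl','rb'));im=cv2.imread('pics/w3.png').astype(int).sum(2)
for r in range(160,216,6):
    k=np.where(im[r,235:290]<110)[0]+235; print(r,(k.min(),k.max()) if len(k) else None)
b=lambda x,y,z:ray(c,((y+.5)/1.5-.5,(x+.5)/1.5-.5),z)
P=[b(x,y,.024) for x,y in ((309,150),(493,164),(463,368),(305,357))]
print(np.mean(P,0),[np.linalg.norm(P[i]-P[(i+1)%4]) for i in range(4)])
for i,j in((0,3),(1,2)): d=P[j]-P[i];print(np.arctan2(d[1],d[0]))
for x,y in ((392.5,305),(393,270)): print(b(x,y,.072))
E
```

```text
160 None
166 (np.int64(256), np.int64(267))
172 (np.int64(255), np.int64(268))
178 (np.int64(252), np.int64(270))
184 (np.int64(252), np.int64(271))
190 (np.int64(254), np.int64(269))
196 (np.int64(256), np.int64(267))
202 (np.int64(256), np.int64(267))
208 (np.int64(256), np.int64(267))
214 None
[0.5342775  0.22878039 0.024     ] [np.float64(0.12515244927172509), np.float64(0.1549491658214811), np.float64(0.12485502864940634), np.float64(0.15437255514441317)]
0.14025638842800583
0.1383448650997711
[0.54628202 0.23113719 0.072     ]
[0.52415526 0.22649887 0.072     ]
```

Call:
{"api": "carry_out", "payload": {
  "deltas": [
    [[0.2,-0.1,2],0],
    [[0.35,-0.1,5],0],
    [[0.35,-0.1,8],0],
    [[0.35,-0.1,10.5],0],
    [[0.35,-0.1,11.5],0],
    [[0.35,-0.1,11.8],0],
    [[0.35,-0.1,11.8],0],
    [[0.35,-0.1,11.8],0]
  ]
}}

```text
t: 5.75
eef_pos: [0.5346, 0.2294, 0.0652]
tool_rot: [0.0, 0.626, 0.78, 0.001]
contact_force: [0.2, 0.3, 0.8]
gripper_width: 1.001
```

Call:
{"api": "carry_out", "payload": {
  "deltas": [
    [[0,0,0],0],
    [[0,0,0],0],
    [[0,0,0],0],
    [[0,0,0],0],
    [[0,0,0],0],
    [[0,0,0],0],
    [[0,0,0],0],
    [[0,0,0],0]
  ],
  "hand": 0,
  "newtons": 45
}}

```text
t: 6.75
eef_pos: [0.5346, 0.2294, 0.0652]
tool_rot: [0.0, 0.626, 0.78, 0.001]
contact_force: [-1.2, -1.6, 2.3]
gripper_width: 0.132
```

Call:
{"api": "carry_out", "payload": {
  "deltas": [
    [[0,0,-1],0],
    [[0,0,-3],0],
    [[0,0,-6],0],
    [[0,0,-10],0],
    [[0,0,-14],0],
    [[0,0,-17],0],
    [[0,0,-19],0],
    [[0,0,-20],0],
    [[0,0,-20],0]
  ]
}}

```text
t: 7.88
eef_pos: [0.5344, 0.2293, 0.2659]
tool_rot: [0.0, 0.626, 0.78, 0.001]
contact_force: [0.4, 0.5, -4.9]
gripper_width: 0.13
```

```bash
cat > rel.py <<'E'
import sys
from h import *
from scipy.spatial.transform import Rotation as R
def rel(tx,ty,tz,yaw):
    o=readout.get_obs();w,x,y,z=o['tool_rot'];M=R.from_quat([x,y,z,w]).as_matrix();p=o['eef_pos']
    psi=np.arctan2(M[1,0],M[0,0]);print('pos',p.round(4),'yaw',psi.round(4),'q',o['q'].round(2),'F',o['contact_force'].round(1),'T',o['torque'].round(2),'w',o['gripper_width'])
    print('shift cm',((np.array([tx,ty,tz])-p)@M*100).round(2),'turn deg',np.degrees((psi-yaw+np.pi)%(2*np.pi)-np.pi).round(2))
if __name__=='__main__': rel(*map(float,sys.argv[1:]))
E
python3 rel.py .585 -.277 .265 1.645
```

```text
pos [0.5344 0.2293 0.2659] yaw 1.789 q [-0.1   0.35 -0.53  1.74  0.2   1.1   1.1 ] F [ 0.4  0.5 -4.9] T [-0.    0.06  0.01] w 0.13008576743365646
shift cm [-5.053e+01 -6.020e+00  4.000e-02] turn deg 8.25
```

Call:
{"api": "carry_out", "payload": {
  "deltas": [
    [[-2,0,0],0],
    [[-7,-0.5,0],1],
    [[-13,-1.2,0],2],
    [[-19,-2,0],3],
    [[-25,-2.8,0],4],
    [[-31,-3.6,0],5],
    [[-37,-4.4,0],6],
    [[-43,-5.2,0],7],
    [[-47,-5.8,0],8],
    [[-49.5,-6,0],8]
  ]
}}

```text
t: 9.12
eef_pos: [0.5819, -0.2694, 0.2639]
tool_rot: [-0.001, 0.68, 0.733, 0.0]
contact_force: [0.5, 0.9, -4.7]
gripper_width: 0.134
```

```bash
python3 rel.py .585 -.277 .265 1.649
```

```text
pos [ 0.5819 -0.2694  0.2639] yaw 1.6468 q [ 0.55  0.43 -0.29  1.61  0.13  1.13  1.87] F [ 0.5  0.9 -4.7] T [ 0.05 -0.07  0.03] w 0.13363939143053213
shift cm [-0.78  0.25 -0.11] turn deg -0.12
```

Call:
{"api": "carry_out", "payload": {
  "deltas": [
    [[-0.4,0.1,1],0],
    [[-0.78,0.25,3],0],
    [[-0.78,0.25,5],0],
    [[-0.78,0.25,6],0],
    [[-0.78,0.25,6.4],0],
    [[-0.78,0.25,6.4],0],
    [[-0.78,0.25,6.4],0]
  ]
}}

```text
t: 10.0
eef_pos: [0.5854, -0.277, 0.2007]
tool_rot: [-0.0, 0.68, 0.733, 0.001]
contact_force: [-0.6, 1.2, -3.4]
gripper_width: 0.131
```

```bash
python3 rel.py .585 -.277 .186 1.649; python3 - <<'E'
from h import *
import pickle
c=get_calibration('wrist');im=read_camera('wrist');save(im,'w4');pickle.dump(c,open('w4.pkl','wb'))
b=read_camera('side');save(b,'side4');s=read_camera('scene');save(s,'scene4')
A=cv2.resize(im,(800,600))[:330];B=cv2.resize(b[90:190,180:310],(390,270),interpolation=2)
C=cv2.resize(s[150:280,30:220],(410,270),interpolation=2)
save(np.vstack([A,np.hstack([B,C])]),'mix4')
E
```

```text
pos [ 0.5854 -0.277   0.2007] yaw 1.6469 q [ 0.55  0.49 -0.28  1.66  0.16  1.01  1.86] F [-0.6  1.2 -3.4] T [-0.02 -0.01  0.05] w 0.13146131824873572
shift cm [-0.   -0.05  1.47] turn deg -0.12
```

View pics/mix4.png

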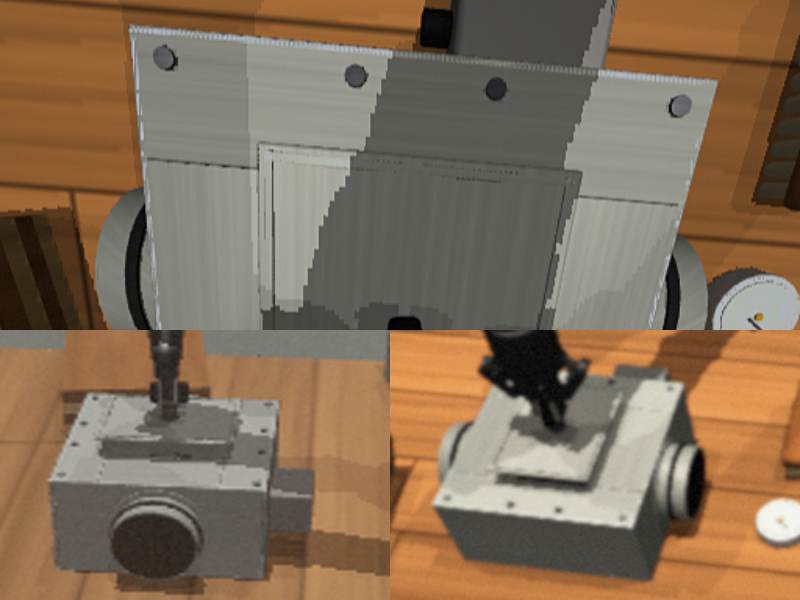

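Cover edges lie parallel to the box's. I'll check the centring from the box's corners in this picture.

```bash
python3 - <<'E'
from h import *
import pickle
c=pickle.load(open('w4.pkl','rb'))
g=lambda x,y,z: ray(c,((y+.5)*.64-.5,(x+.5)*.64-.5),z)
A=g(130,27,.13);B=g(717,80,.13);print(A,B,np.linalg.norm(A-B),(A+B)/2,np.arctan2(*(B-A)[1::-1])-np.pi/2)
A=g(259,142,.1595);B=g(581,172,.1595);print(A,B,np.linalg.norm(A-B),(A+B)/2,np.arctan2(*(B-A)[1::-1])-np.pi/2)
# hole side seam lines at y=165,(147..257) and 205
A=g(147,159,.13);B=g(676,204,.13);print('seam',A,B,np.arctan2(*(B-A)[1::-1])-np.pi/2)
E
```

```text
[ 0.46467539 -0.39902025  0.13      ] [ 0.46573123 -0.15165986  0.13      ] 0.24736264282178272 [ 0.46520331 -0.27534006  0.13      ] -0.004268391386511805
[ 0.50668983 -0.3372397   0.1595    ] [ 0.50822796 -0.21413783  0.1595    ] 0.12311147161062365 [ 0.5074589  -0.27568877  0.1595    ] -0.01249409003735269
seam [ 0.51639505 -0.39726021  0.13      ] [ 0.51790744 -0.15554665  0.13      ] -0.0062568629260197905
```

Call:
{"api": "carry_out", "payload": {
  "deltas": [
    [[0.03,-0.05,0.4],-0.4],
    [[0.03,-0.05,0.8],-0.4],
    [[0.03,-0.05,1.2],-0.4],
    [[0.03,-0.05,1.6],-0.4],
    [[0.03,-0.05,1.8],-0.4],
    [[0.03,-0.05,1.8],-0.4]
  ]
}}

```text
t: 10.9
eef_pos: [0.5846, -0.2767, 0.1823]
tool_rot: [-0.0, 0.677, 0.736, 0.0]
contact_force: [-0.6, -0.2, -3.8]
gripper_width: 0.133
```

```bash
python3 rel.py .585 -.2767 .1755 1.653
```

```text
pos [ 0.5846 -0.2767  0.1823] yaw 1.6537 q [ 0.55  0.51 -0.28  1.67  0.16  0.98  1.87] F [-0.6 -0.2 -3.8] T [-0.04  0.05  0.05] w 0.13347570110156767
shift cm [-0.01  0.04  0.68] turn deg 0.04
```

No contact forces with 13 mm of the skirt inside. Continuing down gently.

Call:
{"api": "carry_out", "payload": {
  "deltas": [
    [[0,0,0.2],0],
    [[0,0,0.35],0],
    [[0,0,0.5],0],
    [[0,0,0.55],0],
    [[0,0,0.55],0]
  ]
}}

```text
t: 11.52
eef_pos: [0.5846, -0.2767, 0.1767]
tool_rot: [-0.001, 0.677, 0.736, 0.0]
contact_force: [-0.4, -0.1, -4.6]
gripper_width: 0.13
```

Call:
{"api": "carry_out", "payload": {
  "deltas": [
    [[0,0,0.1],0],
    [[0,0,0.15],0],
    [[0,0,0.15],0]
  ]
}}

```text
t: 11.9
eef_pos: [0.5846, -0.2767, 0.1753]
tool_rot: [-0.0, 0.677, 0.736, 0.0]
contact_force: [0.5, 0.3, -3.6]
gripper_width: 0.132
```

```bash
python3 rel.py .585 -.2767 .1752 1.653
```

```text
pos [ 0.5846 -0.2767  0.1753] yaw 1.6537 q [ 0.55  0.52 -0.28  1.68  0.17  0.97  1.86] F [ 0.5  0.3 -3.6] T [ 0.07  0.04 -0.02] w 0.13185763141870696
shift cm [-0.    0.04  0.01] turn deg 0.04
```

Call:
{"api": "carry_out", "payload": {
  "deltas": [
    [[0,0,0.05],0],
    [[0,0,0.05],0]
  ]
}}

```text
t: 12.15
eef_pos: [0.5847, -0.2767, 0.1753]
tool_rot: [-0.0, 0.677, 0.736, 0.0]
contact_force: [-1.4, 0.9, -0.1]
gripper_width: 0.13
```

Call:
{"api": "carry_out", "payload": {
  "deltas": [
    [[0,0,0.05],0],
    [[0,0,0.05],0]
  ]
}}

```text
t: 12.4
eef_pos: [0.5847, -0.2767, 0.1752]
tool_rot: [-0.0, 0.677, 0.736, 0.0]
contact_force: [-2.7, 1.6, 2.1]
gripper_width: 0.125
```

Call:
{"api": "carry_out", "payload": {
  "deltas": [
    [[0,0,0.05],0],
    [[0,0,0.05],0]
  ]
}}

```text
t: 12.65
eef_pos: [0.5847, -0.2767, 0.1747]
tool_rot: [-0.0, 0.677, 0.736, 0.0]
contact_force: [-2.0, 1.4, 2.2]
gripper_width: 0.127
```

Call:
{"api": "carry_out", "payload": {
  "deltas": [
    [[0,0,0.05],5],
    [[0,0,0.05],12],
    [[0,0,0.05],19],
    [[0,0,0.05],26],
    [[0,0,0.05],33],
    [[0,0,0.05],38],
    [[0,0,0.05],41],
    [[0,0,0.05],43],
    [[0,0,0.05],43]
  ]
}}

```text
t: 13.78
eef_pos: [0.5846, -0.2775, 0.1744]
tool_rot: [0.0, 0.9, 0.436, 0.0]
contact_force: [-3.3, -1.8, 3.5]
gripper_width: 0.13
```

```bash
python3 rel.py .5847 -.2767 .1742 0.766
```

```text
pos [ 0.5846 -0.2775  0.1744] yaw 0.9028 q [ 0.43  0.51 -0.11  1.69  0.07  0.95  1.2 ] F [-3.3 -1.8  3.5] T [-0.42  0.75  0.01] w 0.13029143909083857
shift cm [ 0.07 -0.04  0.02] turn deg 7.84
```

Call:
{"api": "carry_out", "payload": {
  "deltas": [
    [[0.05,-0.04,0.05],2],
    [[0.07,-0.04,0.07],3.5],
    [[0.07,-0.04,0.1],4.5],
    [[0.07,-0.04,0.1],4.5]
  ]
}}

```text
t: 14.28
eef_pos: [0.5849, -0.2771, 0.1736]
tool_rot: [0.001, 0.916, 0.4, 0.0]
contact_force: [-2.6, -2.3, 3.0]
gripper_width: 0.131
```

```bash
python3 rel.py .5847 -.2767 .1742 0.766
```

```text
pos [ 0.5849 -0.2771  0.1736] yaw 0.8239 q [ 0.41  0.51 -0.09  1.69  0.05  0.95  1.12] F [-2.6 -2.3  3. ] T [-0.75  0.53 -0.05] w 0.13134437137264326
shift cm [ 0.02 -0.04 -0.06] turn deg 3.31
```

Call:
{"api": "carry_out", "payload": {
  "deltas": [
    [[0.02,-0.02,0.08],1.5],
    [[0.02,-0.04,0.15],3.3],
    [[0.02,-0.04,0.2],3.3],
    [[0.02,-0.04,0.2],3.3]
  ]
}}

```text
t: 14.78
eef_pos: [0.5849, -0.277, 0.1717]
tool_rot: [0.001, 0.928, 0.374, 0.0]
contact_force: [-2.2, -3.9, 4.0]
gripper_width: 0.13
```

```bash
python3 rel.py .5847 -.2767 .1742 0.766
```

```text
pos [ 0.5849 -0.277   0.1717] yaw 0.7662 q [ 0.4   0.51 -0.08  1.69  0.05  0.94  1.07] F [-2.2 -3.9  4. ] T [-0.95  0.46 -0.1 ] w 0.13010051628584327
shift cm [ 0.01 -0.03 -0.25] turn deg 0.01
```

Call:
{"api": "carry_out", "payload": {
  "deltas": [
    [[0,0,0.15],0],
    [[0,0,0.3],0],
    [[0,0,0.45],0],
    [[0,0,0.58],0],
    [[0,0,0.64],0],
    [[0,0,0.64],0]
  ]
}}

```text
t: 15.52
eef_pos: [0.5849, -0.277, 0.166]
tool_rot: [0.001, 0.928, 0.374, 0.001]
contact_force: [-4.6, -2.7, 8.5]
gripper_width: 0.126
```

```bash
python3 rel.py .5849 -.277 .1648 -.804
```

```text
pos [ 0.5849 -0.277   0.166 ] yaw 0.7662 q [ 0.4   0.51 -0.08  1.7   0.05  0.93  1.07] F [-4.6 -2.7  8.5] T [-0.62  0.95 -0.02] w 0.12642492532820807
shift cm [-0.   -0.    0.12] turn deg 89.97
```

Call:
{"api": "carry_out", "payload": {
  "deltas": [
    [[0,0,0.1],0],
    [[0,0,0.13],0],
    [[0,0,0.13],0]
  ]
}}

```text
t: 15.9
eef_pos: [0.585, -0.277, 0.1654]
tool_rot: [0.001, 0.928, 0.374, 0.001]
contact_force: [-4.3, -3.3, 9.6]
gripper_width: 0.127
```

```bash
python3 rel.py .5849 -.277 .165 -.804
```

```text
pos [ 0.585  -0.277   0.1654] yaw 0.7661 q [ 0.4   0.51 -0.08  1.7   0.05  0.93  1.07] F [-4.3 -3.3  9.6] T [-0.64  0.99 -0.02] w 0.1273926563773257
shift cm [-0.   -0.01  0.04] turn deg 89.96
```

Call:
{"api": "carry_out", "payload": {
  "deltas": [
    [[0,0,0.08],3],
    [[0,0,0.08],8],
    [[0,0,0.08],13],
    [[0,0,0.08],18],
    [[0,0,0.08],23],
    [[0,0,0.08],28],
    [[0,0,0.08],30],
    [[0,0,0.08],30]
  ]
}}

```text
t: 16.9
eef_pos: [0.5845, -0.2773, 0.1652]
tool_rot: [0.001, 0.993, 0.121, 0.0]
contact_force: [-6.1, -3.7, 9.3]
gripper_width: 0.131
```

```bash
python3 rel.py .585 -.277 .165 -.804
```

```text
pos [ 0.5845 -0.2773  0.1652] yaw 0.2418 q [ 0.31  0.51  0.05  1.71 -0.03  0.92  0.61] F [-6.1 -3.7  9.3] T [-0.77  1.27 -0.02] w 0.1308654048908265
shift cm [ 0.06 -0.02  0.02] turn deg 59.92
```

Call:
{"api": "carry_out", "payload": {
  "deltas": [
    [[0,0,0.04],4],
    [[-0.02,0,0.04],10],
    [[-0.02,0,0.04],16],
    [[-0.02,0,0.04],22],
    [[-0.02,0,0.04],28],
    [[-0.02,0,0.04],30],
    [[-0.02,0,0.04],30]
  ]
}}

```text
t: 17.77
eef_pos: [0.5838, -0.2774, 0.1652]
tool_rot: [0.001, 0.99, -0.141, 0.0]
contact_force: [-5.3, -2.6, 9.9]
gripper_width: 0.13
```

```bash
python3 rel.py .585 -.277 .165 -.804
```

```text
pos [ 0.5838 -0.2774  0.1652] yaw -0.2822 q [ 0.22  0.52  0.17  1.71 -0.1   0.92  0.15] F [-5.3 -2.6  9.9] T [-0.53  1.21  0.  ] w 0.13036739558239688
shift cm [ 0.1  -0.07  0.02] turn deg 29.89
```

Call:
{"api": "carry_out", "payload": {
  "deltas": [
    [[0,0,0.04],4],
    [[0,0,0.04],10],
    [[0,0,0.04],16],
    [[0,0,0.04],22],
    [[0,0,0.04],27],
    [[0,0,0.04],30],
    [[0,0,0.04],30]
  ]
}}

```text
t: 18.65
eef_pos: [0.5833, -0.2772, 0.1652]
tool_rot: [0.001, 0.92, -0.392, -0.0]
contact_force: [-6.6, -2.0, 9.3]
gripper_width: 0.133
```

```bash
python3 rel.py .585 -.277 .165 -.804
```

```text
pos [ 0.5833 -0.2772  0.1652] yaw -0.8062 q [ 0.13  0.53  0.3   1.72 -0.19  0.92 -0.3 ] F [-6.6 -2.   9.3] T [-0.46  1.26 -0.03] w 0.13323152736245011
shift cm [ 0.11 -0.14  0.02] turn deg -0.13
```

Now at a quarter turn past the drop-in. I'll ease up so the stud springs into the notch, then check before opening.

Call:
{"api": "carry_out", "payload": {
  "deltas": [
    [[0,0,-0.1],0],
    [[0,0,-0.2],0],
    [[0,0,-0.3],0],
    [[0,0,-0.3],0]
  ]
}}

```text
t: 19.15
eef_pos: [0.5832, -0.2771, 0.1683]
tool_rot: [0.0, 0.92, -0.392, -0.0]
contact_force: [-3.7, -2.9, 6.7]
gripper_width: 0.131
```

Call:
{"api": "carry_out", "payload": {
  "deltas": [
    [[0,0,0],0],
    [[0,0,0],0],
    [[0,0,0],0],
    [[0,0,0],0],
    [[0,0,0],0],
    [[0,0,0],0]
  ],
  "hand": 1
}}

```text
t: 19.9
eef_pos: [0.5832, -0.2771, 0.1683]
tool_rot: [0.0, 0.92, -0.392, -0.0]
contact_force: [0.4, -0.2, -0.3]
gripper_width: 1.0
```

```bash
python3 rel.py .585 -.277 .165 -.804
```

```text
pos [ 0.5832 -0.2771  0.1683] yaw -0.8062 q [ 0.13  0.52  0.3   1.72 -0.18  0.93 -0.3 ] F [ 0.4 -0.2 -0.3] T [ 0.01  0.   -0.03] w 0.9997866945669709
shift cm [ 0.12 -0.13  0.33] turn deg -0.13
```

Released. I'll back straight up and look.

Call:
{"api": "carry_out", "payload": {
  "deltas": [
    [[0,0,-1],0],
    [[0,0,-3],0],
    [[0,0,-6],0],
    [[0,0,-9],0],
    [[0,-2,-12],0],
    [[0,-4,-13],0],
    [[0,-6,-13],0],
    [[0,-6,-13],0],
    [[0,-6,-13],0]
  ]
}}

```text
t: 21.02
eef_pos: [0.6257, -0.2358, 0.2968]
tool_rot: [0.001, 0.92, -0.392, -0.001]
contact_force: [-0.0, 0.1, -0.5]
gripper_width: 1.002
```

```bash
python3 - <<'E'
from h import *
import pickle
c=get_calibration('wrist');im=read_camera('wrist');save(im,'w5');pickle.dump(c,open('w5.pkl','wb'))
b=read_camera('side');s=read_camera('scene');save(b,'side5');save(s,'scene5')
A=cv2.resize(im,(800,600))[100:430];B=cv2.resize(b[90:190,180:310],(390,270),interpolation=2)
C=cv2.resize(s[150:280,30:220],(410,270),interpolation=2)
save(np.vstack([A,np.hstack([B,C])]),'mix5')
E
```

```text
(no output)
```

View pics/mix5.png

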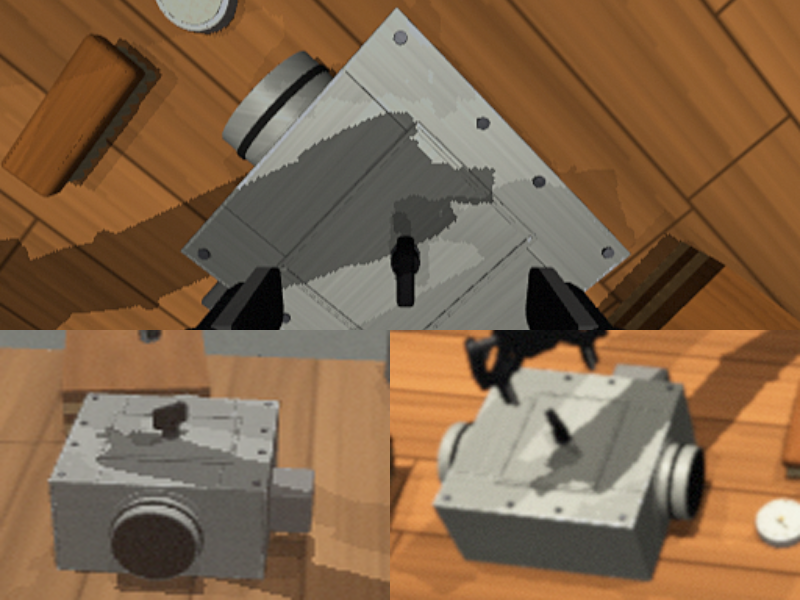

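The cover lies flat on the rim and the handle is in the quarter-turned direction. Last, a numerical check of the bar's angle and height.

```bash
python3 - <<'E'
from h import *
import pickle
c=pickle.load(open('w5.pkl','rb'));im=cv2.imread('pics/w5.png').astype(int).sum(2)
for r in range(208,272,3):
    k=np.where(im[r,235:285]<110)[0]+235; print(r,(int(k.min()),int(k.max())) if len(k) else None,end=' ')
print()
u=np.array([np.cos(.765),np.sin(.765),0])
n=np.array([-u[1],u[0],0])
for push in (0,.007,.0105):
    zt=.182-push
    a=np.array([.5846,-.277,0])
    print(push,[np.round(proj(c,a+s*u*.022+w*n*.006+[0,0,z]),1).tolist() for z in(zt,zt-.026) for s in(1,-1) for w in(1,-1)])
# plate corners seated check z=.134
for sx in(1,-1):
  for sy in(1,-1):
    print('pl',[np.round(proj(get_calibration(k) if k!='wrist' else c,[.585+sx*.078,-.2767+sy*.063,.134]),1).tolist() for k in('wrist','scene','side')])
s=cv2.imread('pics/side5.png')[105:140,215:265].astype(int).sum(2)
print(get_calibration('side')['cx'])
cs=get_calibration('side')
for push in(0,.007): print('side top',[np.round(proj(cs,[.5846,-.277,0]+e*u*.022+np.array([0,0,.182-push])),1).tolist() for e in(1,-1)], 'bar bottom',[np.round(proj(cs,[.5846,-.277,0]+e*u*.022+np.array([0,0,.156-push])),1).tolist() for e in(1,-1)])
for r in range(112,136): k=np.where(s[r-105]<190)[0]+215; print(r,(int(k.min()),int(k.max())) if len(k) else None,end=' ')
E
```

```text
208 None 211 None 214 None 217 (254, 264) 220 (254, 264) 223 (251, 265) 226 (251, 267) 229 (250, 267) 232 (250, 268) 235 (251, 267) 238 (253, 265) 241 (254, 264) 244 (254, 264) 247 (254, 264) 250 (254, 264) 253 (254, 264) 256 (254, 264) 259 (255, 263) 262 None 265 None 268 None 271 None 
0 [[227.0, 253.9], [227.0, 266.1], [266.1, 254.1], [266.1, 265.8], [216.8, 254.3], [216.8, 265.4], [253.2, 254.5], [253.2, 265.2]]
0.007 [[224.1, 254.0], [224.1, 265.9], [262.4, 254.3], [262.4, 265.6], [214.4, 254.4], [214.4, 265.3], [250.0, 254.6], [250.0, 265.1]]
0.0105 [[222.7, 254.1], [222.7, 265.8], [260.6, 254.3], [260.6, 265.5], [213.2, 254.5], [213.2, 265.2], [248.5, 254.7], [248.5, 265.0]]
pl [[141.0, 267.8], [228.5, 123.2], [136.0, 210.7]]
pl [[216.6, 345.1], [223.6, 76.9], [119.6, 216.3]]
pl [[236.4, 176.6], [183.6, 139.8], [138.1, 256.6]]
pl [[297.8, 253.2], [179.5, 96.7], [121.4, 259.3]]
255.40575414153312
side top [[117.6, 230.5], [114.1, 240.7]] bar bottom [[124.5, 230.7], [121.0, 240.8]]
side top [[119.5, 230.5], [116.0, 240.7]] bar bottom [[126.4, 230.7], [122.8, 240.8]]
112 None 113 (229, 234) 114 None 115 None 116 None 117 (239, 240) 118 (236, 241) 119 (233, 241) 120 (231, 241) 121 (231, 241) 122 (231, 241) 123 (231, 241) 124 (231, 239) 125 (231, 238) 126 (232, 238) 127 (234, 238) 128 (234, 238) 129 (234, 238) 130 None 131 None 132 None 133 None 134 None 135 None
```

```bash
python3 -c "
from h import *
print(bot.hand_in())"
```

```text
the job is handed in; nothing more can be done
None
```

I set the grey cover into the fan box opening and locked it, then handed the job in at about 21 s of the 67 s allowed; no verdict was reported.

- **Seating:** I gripped the handle at 45 N. The skirt went in with no side load, and the plate met the rim at the expected height. The last picture shows the cover flat and parallel to the box.
- **Locking:** I pressed with about 3–4 N and turned the handle clockwise. The cross-bar dropped in about 51° from the start, where I had measured the slot. I then pushed it home at about 9–10 N, turned 90° further, eased up and let go.
- **Final checks:** In the wrist and side pictures the handle stands at the locked angle. Its height fits about 7 mm pushed in, so the notch is holding it; unlocked, it would show about 2–4 pixels off. The gripper was clear of everything, with no force reading.
- **Disagreements:**
  - Sizes measured from the wrist camera came out 1–2% small, within its calibration error.
  - The handle started about 0.08 rad counter-clockwise of the cover's long side, where the description suggested clockwise. I allowed for this in the turn.
  - Side forces of up to about 7 N built up while turning.
- **Bystanders:** I did not touch the brush, the hygrometer or the orange and pink look-alikes. I did not measure their positions again at the end.

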